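# Push-load a tin into a sloping rack and let go once the sprung stop has chocked it

## Task

Load the tin that lies on the worktop into the sloping tin rack as the next in the row: lay it on its side at the low front mouth and push it up the lane, over the red sprung stop, so that it presses the stop down and rolls the two waiting tins back. Keep hold of it until the stop has sprung fully back up behind it, then let go, so that all three tins lie in a row resting on the stop. Spill none of the tins and leave the other things alone.

Things in the scene. Friction and masses are not known exactly. Their poses are not given: they have to be found in the camera images.
- lane: Sheet-steel lane of the fixed tin rack, on dark wire legs. x runs UP the lane (8 deg above level, away from the open mouth), y across it, z square to the deck. Origin: on the deck's upper face, lane centreline, below the tip of the raised stop, 52 mm above the worktop. Side beads 8 mm high, 66 mm apart inside (4 mm play at each tin end); nothing stands higher beside or over the tins.
- lane_mouth (a point): Middle of the lane's open front edge, on the deck, at lane x = -74 mm: the low end where tins go in. No lip there, and the side beads flare a little wider.
- lane_end (a point): Foot of the dark wire hoop (42 mm high) that closes the high rear end, on the deck at lane x = +236 mm. There is room for three tins behind the stop and 43 mm to spare.
- stop (a joint): Sprung red stop, a tongue 28 mm wide in the middle of the deck. 0 rad = fully up (rest), grows as pressed down; 0.43 = flush with the deck, limit 0.5. Hinged below the deck at lane x = -35 mm, it rises from deck level at x = -19 mm to its tip at x = 0. A tin pushed up the lane presses it down (about 2 N when flush); it snaps up again once the tin's centre is past lane x = about 30 mm.
- stop_tip (a point): Top middle of the red stop's tip when fully up, 16 mm above the deck at lane x = 0 (fixed to the lane; does not move with the stop). A tin that rolls back down comes to rest on the tip with its centre at lane x = 27 mm.
- tin_c: The tin to load: small steel food tin with yellow label and green stripe, 66 mm diameter, 58 mm long, about 0.2 kg, lying on its side on the worktop and free to roll. Origin at its centre; its own y axis is its long axis (end to end), x and z turn as it rolls. Can be gripped by its two flat ends from above.
- tin_a: Front tin waiting in the lane, like tin_c, same axes; at the start it rests on the stop with its centre at lane x = 27 mm and z = 33 mm. Free to roll up the lane.
- tin_b: Second tin waiting in the lane, like the others, resting on tin_a: centre at lane x = 93 mm, z = 33 mm at the start. Free to roll up the lane.
- kitchen_timer: Bystander: round red and white kitchen timer, 60 mm wide, 48 mm high, standing loose on the worktop; origin at the centre of its underside.
- teaspoon: Bystander: small steel teaspoon, 132 mm long, 28 mm wide, 11 mm high, lying loose on the worktop to the left of the rack; origin at the centre of its underside.
- peeler: Bystander: vegetable peeler with black handle, 170 mm long, 25 mm wide, 18 mm high, lying loose on the worktop to the right of the rack; origin at the centre of its underside.
There are look-alikes about, which are no part of the job. What is shaped like the tin_b but blue or turquoise is not meant.

How it is judged:
On the way, in this order (a step that is already met when the one before it is completed fails the run):
1. the tin, held, presses the red stop down (past 0.25 rad) on its way up the lane (value of joint stop above 0.25 rad and contact force between tin_c and stop above 0.2 N and contact force between the fingers and tin_c above 0.3 N).
2. the stop is back up (within 0.05 rad) behind the tin while the tin is still held (value of joint stop below 0.05 rad and x of tin_c in the frame of lane above 0.02 m and z of tin_c in the frame of lane below 0.045 m and contact force between the fingers and tin_c above 0.3 N), for 0.1 s.
At the end, for the whole second after the job is handed in: Stop fully up (within 0.05 rad). The loaded tin rests on it, centre 18 to 40 mm up the lane, within 10 mm of the centreline and 0.15 rad of square; the other two behind it at 82 to 108 and 146 to 176 mm; all at rest on the deck (centres 28 to 38 mm above it) (value of joint stop below 0.05 rad and x of tin_c in the frame of lane between 0.018 and 0.04 m and y of tin_c in the frame of lane between -0.01 and 0.01 m and z of tin_c in the frame of lane between 0.028 and 0.038 m and angle between the y axis of tin_c and the y axis of lane, either way round below 0.15 rad and x of tin_a in the frame of lane between 0.082 and 0.108 m and z of tin_a in the frame of lane between 0.028 and 0.038 m and x of tin_b in the frame of lane between 0.146 and 0.176 m and z of tin_b in the frame of lane between 0.028 and 0.038 m and linear speed of each of tin_c, tin_a, tin_b below 0.02 m/s); the robot touches nothing.
It fails at once if a waiting tin spills out of the lane (x of any of tin_a, tin_b in the frame of lane below 0.005 m or height (world z) of any of tin_a, tin_b below 0.06 m).
It fails at once if the timer, the teaspoon or the peeler is pushed more than 30 mm or the timer knocked over (distance of any of kitchen_timer, teaspoon, peeler from where it was at the start of the episode above 0.03 m or angle between kitchen_timer's own z axis and vertical above 0.5 rad).
It also fails if it takes over 45 s, if anything falls off the work surface, if the arm or the gripper's body presses on something with over 40 N, if the wrist force passes 120 N, or if a joint passes its speed limit or range.

## Robot

A 6-joint arm with a two-finger parallel gripper is mounted at the origin on a cart in front of the work surface, level with it; the furniture and walls round the work are solid. World frame = base frame: x ahead of the robot, y to its left, z up, the work surface at z = 0. Lengths are in m, angles in rad, forces in N, time in s.
With the tool pointing down it reaches from about 0.35 to 0.775 m from the base axis. Payload 7.3 kg.
Tool frame: the origin (TCP) lies at the very end of the fingers, on their centre line; the grasp point (between the pads) lies 19 mm behind it; x points along the fingers, y is the direction in which the jaws open and shut, and the axes are right-handed (so a half turn about x gives the same grasp; the last joint's range is limited). The gripper opens to 92 mm and grips with 3 to 60 N. Pads are 19 mm wide; open, the fingers measure 130 mm over their backs; the gripper's body (75 mm by 190 mm) begins 47 mm behind the grasp point.
Start: joints at [-1.402, 0.342, 1.524, -0, 1.275, -0.146], TCP at [0.163, -0.499, 0.227] pointing down, gripper open.
Joint ranges: [-2.53, 2.53], [-0.77, 2.02], [0.04, 2.7], [-1, 4.14], [0.28, 2.66], [-3.11, 3.11]. Speed limits (rad/s): [2.57, 2.57, 3.14, 3.14, 3.14, 3.14].

## Interface

Orientations are given as a unit quaternion [x, y, z, w].
In Python, from station import ctrl, camera, search_frame, masks_of, mark_of gives the robot as it stands. The module is installed in compiled form; this text tells all that it offers.
- The arm moves only by the tool send_rows, never from a script. Its argument "plan" is a list of rows, each a list of 2 entries, a list of its own where there are three numbers: the shift along the tool's x, y, z in m, then the turn about the tool's x in rad. In form: [[[dx, dy, dz], spin], ...]. A call has 1 to 8 rows; each row is the pose to reach, as a shift and turn from the pose commanded when the call began, along the tool's axes at that moment; what a row does not reach only later rows make up. A row lasts 1/12 s, in which the tool goes at most 41.7 mm and 7.16 degrees, less where a joint would pass 70% of its speed; a pose out of reach is approached as far as the arm can. A call with a gripper value outside its range is refused whole. "grip" is the opening, from 0 (shut) to 1 (fully open), set as the call begins (left out, the last holds). The fingers move at their own pace and stop on an object; the grip force is fixed at half the most. Time passes only in rows, so rows that repeat a pose let the fingers close. It gives the time, the measured TCP pose, the force and the opening at its end, in the units of the state.
- ctrl.get_obs(): the state, without advancing time (a new reading comes with each control period).
- camera(name): name is "side" or "top" or "wrist"; returns a dict with "color" (384x512x3 uint8, red, green, blue), "depth" (384x512 float32, m along the optical axis (not along the pixel's ray), 0 where there is no reading), "intrinsics" (3x3 intrinsics, pixels), "eye" and "rotation" of the camera in the world. Camera axes: x right, y up, looking along -z (the intrinsics and any distortion apply to the point x, -y, -z); pixel columns grow to the right and rows downward; lengths in m; the calibration is good to about 2 mm. A picture is of the moment at which its call begins.
- ctrl.job_done(): hands the job in, once; it reports no verdict.
Trained networks look in the newest picture that a camera, given by its name, has taken for a name from the list of things; names that differ only in an ending like _2 or _b are one class to them, and where a whole thing is asked for, a point or a joint stands for the part that bears it (a point fixed in the world has none). Each returns a list of dicts, best first, with "conf" (0 to 1); they miss things now and then, are a little off and sometimes report something else, mostly with a low value. They report only what shows in the picture. A call takes as long as a camera call. They do not tell look-alikes from the thing itself.
- search_frame(camera, label): "bbox" ([centre column, centre row, width, height] as shares, 0 to 1, of the picture: columns of its width, rows of its height, round what is visible of it).
- masks_of(camera, label): "mask" (384x512 bool, what is visible of it) and "bbox" ([centre column, centre row, width, height] as shares, 0 to 1, of the picture: columns of its width, rows of its height, round what is visible of it).
- mark_of(camera, label): "at" ([column, row] as shares, 0 to 1, of the picture: columns of its width, rows of its height: a listed point, or the origin of a listed thing).
The state is a dict: "clock": time; "joints": joint angles; "dq": joint speeds; "tau": joint torques, N m; "ee_pos": TCP position; "orientation": TCP orientation; "ft_force": force on the tool from outside, world axes, zero at the start; "wrist_torque": the same for the moment, N m; "grip_width": finger opening in m.
Only numpy, scipy, OpenCV 4.12 (cv2) and the standard library are available. Lean on these libraries where they do the work, as an engineer would, in place of code of your own. Each camera call takes 0.05 s, during which the arm holds its last target.

## Working session

There is one attempt and no reset: what is moved stays moved. The work goes in short steps, Python scripts to look and compute and a tool call to move; the robot and the scene stay as the last step left them, time stands still between calls to the robot, and variables do not carry over. Pictures are saved under pics/ and viewed, and the job is handed in when it is done.

Besides the shell and the picture viewer there is one more tool, called after "Emit:" by a JSON object that holds its "name" and its "arguments", one argument or row to a line. send_rows: Moves the arm, as the interface text tells. Its arguments: {"type":"object","properties":{"plan":{"type":"array"},"grip":{"type":"number"}},"required":["plan"]}

```bash
mkdir -p pics
cat > h.py <<'E'
import numpy as np, cv2
from station import ctrl, camera, search_frame, masks_of, mark_of
def shot(name,fn):
    c=camera(name); cv2.imwrite('pics/'+fn,cv2.cvtColor(c['color'],cv2.COLOR_RGB2BGR)); np.savez('pics/'+fn+'.npz',**c); return c
def pt(c,u,v,d=None):
    K=c['intrinsics']; 
    if d is None: d=c['depth'][int(round(v)),int(round(u))]
    p=np.array([(u-K[0,2])/K[0,0]*d,-(v-K[1,2])/K[1,1]*d,-d])
    return c['eye']+c['rotation']@p
def cloud(c):
    K=c['intrinsics'];d=c['depth'];v,u=np.mgrid[0:384,0:512]
    p=np.stack([(u-K[0,2])/K[0,0]*d,-(v-K[1,2])/K[1,1]*d,-d],-1)
    return p@c['rotation'].T+c['eye']
E
python3 - <<'E'
from h import *
o=ctrl.get_obs();print(o)
for n in ('side','top','wrist'):
    c=shot(n,n+'1.png');print(n,c['eye'],c['rotation'].round(3).tolist(),c['intrinsics'].tolist())
    for l in ('tin_c','lane','stop','lane_mouth','lane_end','stop_tip'):
        print(n,l,[(round(float(m['conf']),2),(np.array(m['at'])*[512,384]).round(1).tolist()) for m in mark_of(n,l)])
E
```

```text
{'clock': 0.0, 'joints': array([-1.40203626e+00,  3.42734064e-01,  1.52504714e+00, -3.28000481e-05,
        1.27540693e+00, -1.45982141e-01]), 'dq': array([ 9.75149066e-05,  6.11623965e-04, -2.45581170e-03, -1.03699143e-03,
       -3.00765643e-04, -1.76963424e-03]), 'tau': array([-1.21436555e-03, -4.31245637e+01, -2.44223785e+01,  7.15371617e-02,
        5.58959472e-02, -1.60667018e-04]), 'ee_pos': array([ 0.16247318, -0.49877918,  0.22602858]), 'orientation': array([-0.69835058, -0.11138666,  0.69838561, -0.11025881]), 'ft_force': array([ 0.2325405 ,  0.32262313, -0.4935041 ]), 'wrist_torque': array([-0.03083149,  0.0224489 , -0.02675523]), 'grip_width': 0.0916123077900256}
side [0.36685577 1.15784763 0.53849683] [-0.062, 0.557, 0.824, -0.088] [[424.85709100384275, 0.0, 258.22570654087684], [0.0, 424.85709100384275, 198.56451686496558], [0.0, 0.0, 1.0]]
side tin_c [(0.94, [289.7, 298.5]), (0.84, [242.5, 186.2]), (0.79, [323.4, 183.3]), (0.71, [263.5, 184.3]), (0.68, [280.4, 265.5]), (0.67, [303.3, 191.6]), (0.59, [284.1, 233.1])]
side lane [(0.78, [273.5, 199.4])]Traceback (most recent call last):
  File "<stdin>", line 6, in <module>
ValueError: it knows: kitchen_timer, lane, lane_end, lane_mouth, peeler, stop_tip, teaspoon, tin
```

```bash
sed -i 's/^import numpy as np, cv2/import numpy as np, cv2\nfrom scipy.spatial.transform import Rotation as R/; s/c\[.rotation.\]@p/R.from_quat(c["rotation"]).apply(p)/; s/p@c\[.rotation.\].T/p@R.from_quat(c["rotation"]).as_matrix().T/' h.py
python3 - <<'E'
from h import *
for n in ('side','top','wrist'):
    c=shot(n,n+'1.png');print(n,c['eye'],c['rotation'].round(3).tolist())
    for l in ('tin_c','lane','lane_mouth','lane_end','stop_tip'):
        for m in mark_of(n,l):
            uv=np.array(m['at'])*[512,384]; print(n,l,round(float(m['conf']),2),uv.round(1),pt(c,*uv).round(3) if 0<=uv[0]<511 and 0<=uv[1]<383 else None)
E
```

```text
side [0.36685577 1.15784763 0.53849683] [-0.062, 0.557, 0.824, -0.088]
side tin_c 0.89 [305.9 190.8] [ 0.495 -0.146  0.043]
side tin_c 0.72 [264.9 191.2] [0.601 0.006 0.091]
side tin_c 0.69 [288.1 298.9] [0.46  0.475 0.054]
side tin_c 0.68 [285.5 234.8] [0.511 0.184 0.044]
side tin_c 0.64 [320.9 181.2] [ 0.454 -0.246  0.045]
side lane 0.7 [272.9 200.8] [ 0.604 -0.141  0.001]
side lane 0.3 [271.6 196.9] [0.581 0.003 0.073]
side lane_mouth 0.59 [297.6 199.6] [ 0.522 -0.154  0.007]
side lane_end 0.85 [191.2 192.5] [ 0.901 -0.161  0.001]
side stop_tip 0.82 [275.  195.6] [ 0.573 -0.004  0.075]
top [0.54928619 0.05659719 1.08021035] [-0.023, 0.031, 0.714, -0.699]
top tin_c 0.94 [110.8 247.9] [0.465 0.432 0.066]
top tin_c 0.8 [369.  252.5] [ 0.438 -0.266  0.065]
top tin_c 0.73 [277.3 191.2] [ 0.606 -0.017  0.122]
top tin_c 0.69 [270.6 172. ] [ 0.656 -0.     0.13 ]
top tin_c 0.64 [211.9 225.7] [0.519 0.159 0.067]
top tin_c 0.64 [328.8 226.7] [ 0.51 -0.16  0.06]
top lane 0.63 [278.7 203.5] [ 0.575 -0.021  0.107]
top lane 0.62 [277.8 190. ] [ 0.61  -0.018  0.12 ]
top lane_mouth 0.65 [288.5 229.1] [ 0.503 -0.055  0.006]
top stop_tip 0.94 [282.9 201. ] [ 0.581 -0.032  0.109]
wrist [ 0.24159885 -0.47303188  0.38450719] [-0.126, 0.091, -0.58, 0.799]
```

View pics/side1.png

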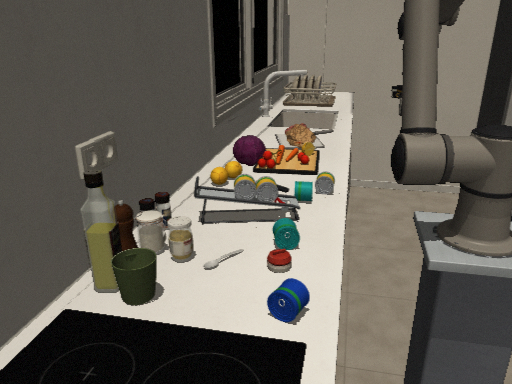

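View pics/top1.png

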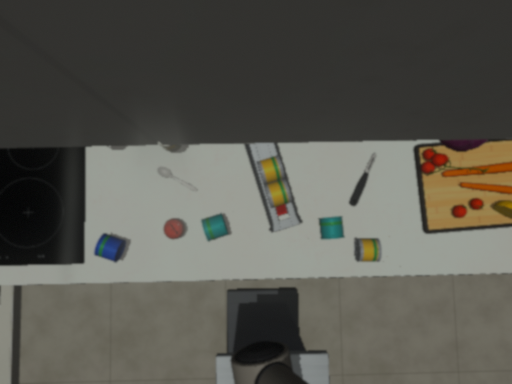

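View pics/wrist1.png

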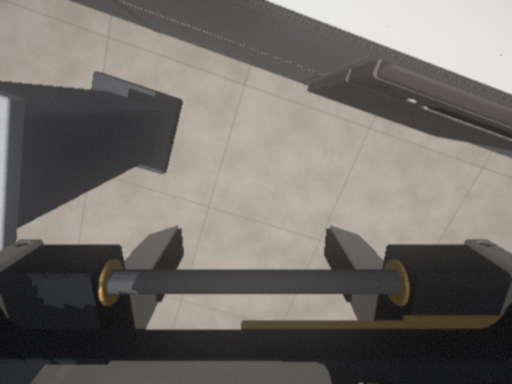

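Run:
```python
from h import *
c=dict(np.load('pics/top1.png.npz'));P=cloud(c)
im=cv2.cvtColor(c['color'],cv2.COLOR_RGB2BGR)
a=cv2.resize(im[130:280,230:400],None,fx=4,fy=4,interpolation=cv2.INTER_CUBIC);cv2.imwrite('pics/crop1.png',a)
print('cupboard',P[100,300],P[130,260], P[143,300])
print('table',P[215,300],P[245,300],P[200,340])
# tin c
sub=P[225:275,345:395].reshape(-1,3);s=sub[(sub[:,2]>.015)]
print('tin',len(s),s.min(0),s.max(0))
t=s[s[:,2]>.045];print(len(t),t.mean(0),t[:,2].max());
xy=s[:,:2];print('rect',cv2.minAreaRect((xy*1000).astype(np.float32)))
xy=t[:,:2];print('rect top',cv2.minAreaRect((xy*1000).astype(np.float32)))
# waiting tins
sub=P[140:235,240:305].reshape(-1,3)
for lo,hi in ((.105,.2),(.04,.105),(.03,.08)):
    s=sub[(sub[:,2]>lo)&(sub[:,2]<hi)];print(lo,len(s),s.min(0),s.max(0),cv2.minAreaRect((s[:,:2]*1000).astype(np.float32)))
```

```text
cupboard [0.63197281 0.01775856 0.81373045] [0.63221839 0.04439783 0.7170568 ] [ 0.75463884 -0.09673821  0.00142472]
table [ 0.54312393 -0.08998556  0.00425738] [ 0.45645341 -0.08832153 -0.00266753] [ 0.58429536 -0.20836642  0.00198906]
tin 601 [ 0.41113174 -0.30110803  0.015209  ] [0.54928619 0.05659719 1.08021035]
497 [ 0.4472551  -0.26300665  0.08246971] 1.0802103502405287
rect ((474.9231872558594, -120.32380676269531), (376.7156066894531, 73.54579162597656), 78.24893951416016)
rect top ((475.71630859375, -119.55757141113281), (375.42236328125, 69.49921417236328), 77.82049560546875)
0.105 997 [ 0.57128417 -0.05362515  0.10507596] [0.70244006 0.03401535 0.13499393] ((635.7874755859375, -10.252410888671875), (125.79058837890625, 58.28499221801758), 16.110280990600586)
0.04 1543 [ 0.50026588 -0.08977574  0.04000119] [0.74255165 0.06202235 0.10478893] ((629.5763549804688, -14.693145751953125), (250.67330932617188, 91.10728454589844), 15.147733688354492)
0.03 1430 [ 0.5002622  -0.08977574  0.03320626] [0.74255165 0.05429553 0.07998969] ((628.7890014648438, -15.3927001953125), (249.04103088378906, 91.09896850585938), 14.9218168258667)
```

View pics/crop1.png

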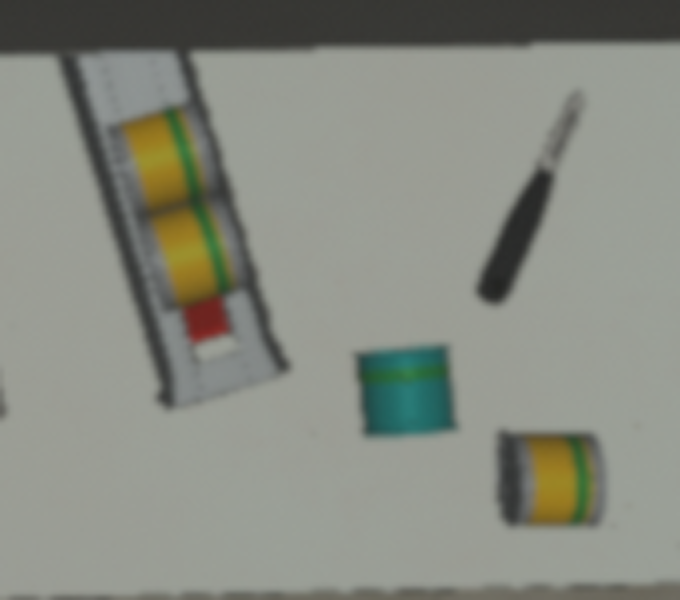

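```bash
cat > fit.py <<'E'
from h import *
from scipy.optimize import least_squares
def fitcyl(pts,xy0,yaw0,z0=None,r=.033,tilt=0):
    # axis horizontal with direction (-sin yaw, cos yaw); solve x-offset, yaw, z
    def f(p):
        n=np.array([np.cos(p[2]),np.sin(p[2])])
        d=(pts[:,:2]-xy0)@n-p[0]
        return np.hypot(d,pts[:,2]-p[1])-r
    return least_squares(f,[0,z0 if z0 else pts[:,2].max()-r,yaw0],loss='soft_l1',f_scale=.002)
def rep(name,pts,xy0,yaw0):
    xy0=np.array(xy0)
    s=fitcyl(pts,xy0,yaw0);p=s.x
    n=np.array([np.cos(p[2]),np.sin(p[2])]);t=np.array([-n[1],n[0]])
    a=(pts[:,:2]-xy0)@t
    lo,hi=np.percentile(a,[1,99])
    c=xy0+p[0]*n+(lo+hi)/2*t
    print(name,len(pts),'centre',c.round(4),'z',round(p[1],4),'yaw deg',np.degrees(p[2]).round(2),'len',round(hi-lo,4),'rms',np.sqrt(np.mean(s.fun**2)).round(4))
    return c,p[1],p[2]
E
python3 - <<'E'
from fit import *
c=dict(np.load('pics/top1.png.npz'));P=cloud(c)
ok=(c['depth']>0)
def near(cx,cy,yaw,zl,zh,hx=.028,hy=.036):
    n=np.array([np.cos(yaw),np.sin(yaw)]);t=np.array([-n[1],n[0]])
    d=P[...,:2]-[cx,cy]
    return P[ok&(abs(d@n)<hx)&(abs(d@t)<hy)&(P[...,2]>zl)&(P[...,2]<zh)]
rep('c',near(.445,-.263,0,.04,.08),(.445,-.263),0)
y=np.radians(15.5)
rep('a',near(.604,-.019,y,.09,.15,.022),(.604,-.019),y)
rep('b',near(.667,0,y,.1,.16,.022),(.667,0),y)
# deck + beads profile across lane, in lane frame approx
n=np.array([np.cos(y),np.sin(y)]);t=np.array([-n[1],n[0]])
d=P[...,:2]-[.604,-.019]
m=ok&(abs(d@t)<.06)&((d@n)>-.12)&((d@n)<-.05)
q=np.c_[d[m]@n,d[m]@t,P[m][:,2]]
for lo in np.arange(-.055,.056,.005):
    s=q[(q[:,1]>=lo)&(q[:,1]<lo+.005)&(q[:,2]>.03)]
    if len(s): print(round(lo+.0025,4),len(s),np.median(s[:,2]).round(4),'front',s[:,0].min().round(4))
E
```

```text
c 456 centre [ 0.4434 -0.2704] z 0.0324 yaw deg -0.58 len 0.0564 rms 0.0039
a 375 centre [ 0.6033 -0.0195] z 0.0884 yaw deg 17.28 len 0.0569 rms 0.0018
b 375 centre [ 0.666  -0.0013] z 0.0976 yaw deg 15.05 len 0.0563 rms 0.0015
-0.0475 3 0.0445 front -0.0961
-0.0425 19 0.0505 front -0.0952
-0.0375 32 0.0523 front -0.0963
-0.0325 33 0.0456 front -0.0986
-0.0275 32 0.0457 front -0.0988
-0.0225 32 0.0459 front -0.0978
-0.0175 29 0.0444 front -0.099
-0.0125 23 0.043 front -0.0981
-0.0075 23 0.0428 front -0.0983
-0.0025 24 0.0433 front -0.0973
0.0025 22 0.0429 front -0.0986
0.0075 23 0.0437 front -0.0977
0.0125 23 0.0436 front -0.0989
0.0175 31 0.045 front -0.0979
0.0225 32 0.0463 front -0.0993
0.0275 32 0.0455 front -0.0993
0.0325 29 0.0484 front -0.0986
0.0375 31 0.054 front -0.0979
0.0425 9 0.0492 front -0.0956
```

```bash
cat > st.py <<'E'
from h import *
def axes():
    o=ctrl.get_obs();M=R.from_quat(o['orientation']).as_matrix();return o,M
if __name__=='__main__':
    o,M=axes();print('t',round(o['clock'],2),'p',o['ee_pos'].round(4),'j',o['joints'].round(2),'w',round(o['grip_width'],4),'F',o['ft_force'].round(1));print('axes cols x,y,z\n',M.round(4))
E
python3 - <<'E'
from st import *
o,M=axes();print(M.round(4))
print('yaw of tool y',np.degrees(np.arctan2(M[1,1],M[0,1])))
print(M.T@(np.array([.4434,-.2704,.16])-o['ee_pos']))
E
```

```text
[[ 0.000e+00  3.096e-01 -9.509e-01]
 [-1.000e-04 -9.509e-01 -3.096e-01]
 [-1.000e+00  1.000e-04  0.000e+00]]
yaw of tool y -71.96602371403758
[ 0.06672482 -0.13064787 -0.33788648]
```

Emit:
{"name": "send_rows", "arguments": {
  "plan": [
    [[0.006,-0.016,-0.035],0.08],
    [[0.012,-0.032,-0.07],0.16],
    [[0.02,-0.048,-0.105],0.24],
    [[0.03,-0.065,-0.14],0.314],
    [[0.035,-0.08,-0.175],0.314],
    [[0.04,-0.095,-0.21],0.314],
    [[0.045,-0.11,-0.245],0.314],
    [[0.05,-0.125,-0.28],0.314]
  ],
  "grip": 1
}}

```text
clock: 1.72
ee_pos: [0.3913, -0.2923, 0.1767]
orientation: [0.707, 0.0, -0.707, 0.0]
ft_force: [0.7, -0.6, -0.7]
grip_width: 0.092
```

Run:
```python
from fit import *
from st import axes
c=shot('wrist','wrist2.png');P=cloud(c);ok=c['depth']>0
o,M=axes();print(o['clock'],o['ee_pos'].round(4),'yaw y',np.degrees(np.arctan2(M[1,1],M[0,1])).round(2))
d=P[...,:2]-[.4434,-.2704]
pts=P[ok&(abs(d[...,0])<.04)&(abs(d[...,1])<.045)&(P[...,2]>.02)&(P[...,2]<.08)]
if len(pts)>50:
    print(pts.min(0),pts.max(0)); cc,z,yw=rep('c',pts,(.4434,-.2704),0)
    print(M.T@(np.array([cc[0],cc[1],.02])-o['ee_pos']))
```

```text
1.7667 [ 0.3951 -0.2876  0.1758] yaw y -89.77
[ 0.40845898 -0.30102034  0.02633847] [ 0.47342654 -0.24250097  0.06711525]
c 3515 centre [ 0.4405 -0.2718] z 0.0315 yaw deg -0.97 len 0.0569 rms 0.0007
[ 0.15596318 -0.01516621 -0.04515785]
```

View pics/wrist2.png

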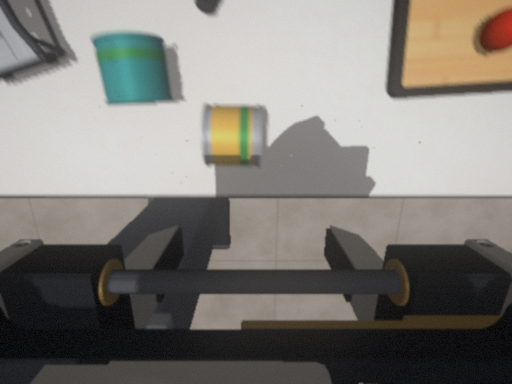

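Emit:
{"name": "send_rows", "arguments": {
  "plan": [
    [[0.0,-0.015,-0.03],0.0],
    [[0.02,-0.015,-0.045],0.0],
    [[0.05,-0.015,-0.045],0.0],
    [[0.08,-0.015,-0.045],0.0],
    [[0.08,-0.015,-0.045],0.0]
  ]
}}

```text
clock: 2.18
ee_pos: [0.4326, -0.2763, 0.0919]
orientation: [-0.704, -0.003, 0.71, 0.002]
ft_force: [-1.5, 0.7, -1.1]
grip_width: 0.0919
```

Run:
```python
from fit import *
from st import axes
c=shot('wrist','wrist3.png');P=cloud(c);ok=c['depth']>0
o,M=axes();print(o['clock'],o['ee_pos'].round(4),'yaw y',np.degrees(np.arctan2(M[1,1],M[0,1])).round(2))
d=P[...,:2]-[.4405,-.2718]
pts=P[ok&(abs(d[...,0])<.04)&(abs(d[...,1])<.035)&(P[...,2]>.02)&(P[...,2]<.08)]
if len(pts)>50:
    print(pts.min(0),pts.max(0)); cc,z,yw=rep('c',pts,(.4405,-.2718),0)
    print(M.T@(np.array([cc[0],cc[1],.018])-o['ee_pos']))
```

```text
2.2333 [ 0.4336 -0.2774  0.0946] yaw y -89.94
[ 0.4106763  -0.30132211  0.0236981 ] [ 0.47413265 -0.24239993  0.06671481]
c 6023 centre [ 0.4401 -0.2718] z 0.0316 yaw deg -0.92 len 0.0568 rms 0.0007
[ 0.07657274 -0.00522309 -0.00696424]
```

View pics/wrist3.png

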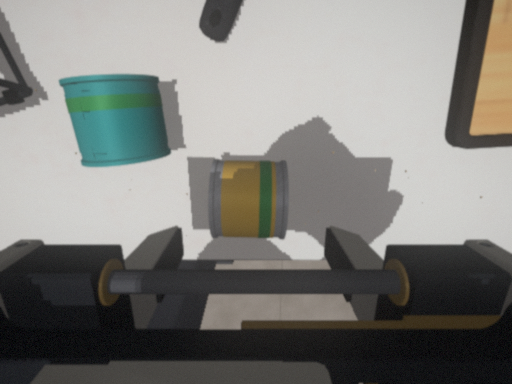

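Emit:
{"name": "send_rows", "arguments": {
  "plan": [
    [[0.0,-0.006,-0.006],0.015],
    [[0.025,-0.006,-0.006],0.015],
    [[0.05,-0.006,-0.006],0.015],
    [[0.077,-0.006,-0.006],0.015],
    [[0.077,-0.006,-0.006],0.015],
    [[0.077,-0.006,-0.006],0.015]
  ]
}}

```text
clock: 2.73
ee_pos: [0.4412, -0.2731, 0.0207]
orientation: [-0.707, 0.005, 0.707, 0.005]
ft_force: [1.1, -0.1, 0.7]
grip_width: 0.0919
```

```bash
python3 st.py
```

```text
t 2.73 p [ 0.4412 -0.2731  0.0207] j [-0.7   0.59  1.78 -0.    0.77  0.88] w 0.0919 F [ 1.1 -0.1  0.7]
axes cols x,y,z
 [[-3.000e-04 -1.470e-02 -9.999e-01]
 [ 2.000e-04 -9.999e-01  1.470e-02]
 [-1.000e+00 -2.000e-04  3.000e-04]]
```

Well placed (1 mm off centre). Close.

Emit:
{"name": "send_rows", "arguments": {
  "plan": [
    [[0.001,0,0],0],
    [[0.001,0,0],0],
    [[0.001,0,0],0],
    [[0.001,0,0],0],
    [[0.001,0,0],0],
    [[0.001,0,0],0]
  ],
  "grip": 0
}}

```text
clock: 3.23
ee_pos: [0.4413, -0.2727, 0.0192]
orientation: [0.707, -0.005, -0.707, -0.005]
ft_force: [-0.3, 0.7, 4.7]
grip_width: 0.0579
```

```bash
python3 st.py
```

```text
t 3.23 p [ 0.4413 -0.2727  0.0192] j [-0.7   0.59  1.78 -0.    0.77  0.88] w 0.0579 F [-0.3  0.7  4.7]
axes cols x,y,z
 [[ 5.000e-04 -1.420e-02 -9.999e-01]
 [-5.000e-04 -9.999e-01  1.420e-02]
 [-1.000e+00  5.000e-04 -5.000e-04]]
```

Emit:
{"name": "send_rows", "arguments": {
  "plan": [
    [[-0.03,0,0],0],
    [[-0.065,0,0],0],
    [[-0.1,-0.02,0],0],
    [[-0.11,-0.055,-0.005],-0.05],
    [[-0.11,-0.09,-0.01],-0.1],
    [[-0.11,-0.125,-0.015],-0.17],
    [[-0.11,-0.16,-0.02],-0.24],
    [[-0.11,-0.19,-0.02],-0.293]
  ]
}}

```text
clock: 3.9
ee_pos: [0.4639, -0.0808, 0.1288]
orientation: [0.7, 0.1, -0.7, 0.099]
ft_force: [0.2, 0.2, -1.7]
grip_width: 0.0578
```

Emit:
{"name": "send_rows", "arguments": {
  "plan": [
    [[0,-0.018,-0.0],0],
    [[0,-0.02,0],0],
    [[0,-0.02,0],0]
  ]
}}

```text
clock: 4.15
ee_pos: [0.4579, -0.0628, 0.1287]
orientation: [-0.7, -0.099, 0.7, -0.099]
ft_force: [0.2, -1.0, -2.0]
grip_width: 0.0581
```

```bash
python3 st.py
python3 - <<'E'
from fit import *
c=shot('wrist','wrist4.png');P=cloud(c);ok=c['depth']>0
y=np.radians(16)
for nm,x0,y0,zl in (('a',.6033,-.0195,.095),('b',.666,-.0013,.105)):
    n=np.array([np.cos(y),np.sin(y)]);t=np.array([-n[1],n[0]])
    d=P[...,:2]-[x0,y0]
    pts=P[ok&(abs(d@n)<.026)&(abs(d@t)<.036)&(P[...,2]>zl)&(P[...,2]<.15)]
    print(len(pts))
    if len(pts)>50: rep(nm,pts,(x0,y0),y)
E
```

```text
t 4.15 p [ 0.4579 -0.0628  0.1287] j [-0.3   0.34  1.83 -0.    0.97  0.99] w 0.0581 F [ 0.2 -1.  -2. ]
axes cols x,y,z
 [[-5.000e-04  2.772e-01 -9.608e-01]
 [-1.000e-04 -9.608e-01 -2.772e-01]
 [-1.000e+00 -1.000e-04  5.000e-04]]
2852
a 2852 centre [ 0.6018 -0.0196] z 0.0879 yaw deg 16.0 len 0.0567 rms 0.0008
0
```

View pics/wrist4.png

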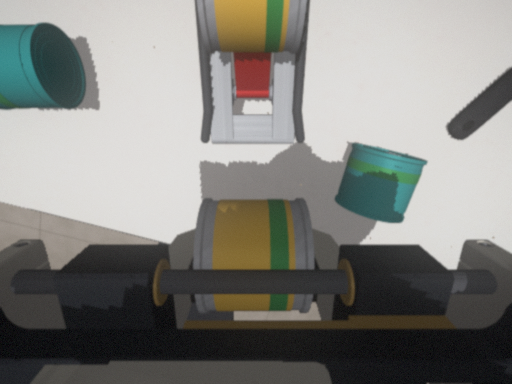

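Run:
```python
from fit import *
from st import axes
c=dict(np.load('pics/wrist4.png.npz'));P=cloud(c);ok=c['depth']>0
o,M=axes();y=np.radians(16);n=np.array([np.cos(y),np.sin(y)]);t=np.array([-n[1],n[0]])
x0=np.array([.6018,-.0196])
d=P[...,:2]-x0;X=d@n;Y=d@t
# lane: bead tops at several X
for xl in np.arange(-.1,-.02,.01):
    m=ok&(X>xl)&(X<xl+.01)&(abs(Y)<.06)&(P[...,2]>.03)
    q=Y[m];z=P[m][:,2];
    dk=0.052+np.tan(np.radians(8))*(xl+.005+.0267-.0046)
    hi=z>np.median(z[abs(q)<.03])+.004
    L=q[hi&(q>0)];Rr=q[hi&(q<0)]
    print(xl.round(3),'deck med',np.median(z[abs(q)<.03]).round(4),'exp',dk.round(4),'edges',q.min().round(4),q.max().round(4),'beadL',L.min().round(4) if len(L) else None,'beadR',Rr.max().round(4) if len(Rr) else None)
m=ok&(abs(Y)<.028)&(X<-.05)&(X>-.13)&(P[...,2]>.03);print('front edge',np.percentile(X[m],.5))
# held tin
tc=o['ee_pos'];d=P[...,:2]-tc[:2]
pts=P[ok&(abs(d@n)<.035)&(abs(d@t)<.0285)&(P[...,2]>tc[2]+.02)&(P[...,2]<tc[2]+.06)]
# drop gripper rod: keep in front half
print(len(pts),pts.min(0),pts.max(0));rep('held',pts[((pts[:,:2]-tc[:2])@n)>.002],tc[:2],y)
# end extents
pts=P[ok&(abs(d@n)<.035)&((d@n)>.005)&(abs(d@t)<.035)&(P[...,2]>tc[2]+.02)&(P[...,2]<tc[2]+.06)];print(np.percentile((pts[:,:2]-tc[:2])@t,[.5,2,50,98,99.5]))
```

```text
-0.1 deck med 0.0415 exp 0.0418 edges -0.046 0.0456 beadL 0.0368 beadR -0.0376
-0.09 deck med 0.043 exp 0.0432 edges -0.0444 0.0438 beadL 0.0344 beadR -0.0351
-0.08 deck med 0.0442 exp 0.0446 edges -0.0427 0.042 beadL 0.0328 beadR -0.0334
-0.07 deck med 0.0457 exp 0.046 edges -0.0412 0.0407 beadL 0.0327 beadR -0.0332
-0.06 deck med 0.0429 exp 0.0474 edges -0.041 0.0408 beadL 0.0169 beadR -0.0173
-0.05 deck med 0.0488 exp 0.0488 edges -0.0411 0.0406 beadL 0.0005 beadR -0.0002
-0.04 deck med 0.0653 exp 0.0502 edges -0.0411 0.0409 beadL 0.0001 beadR -0.0004
-0.03 deck med 0.1093 exp 0.0516 edges -0.0408 0.0408 beadL 0.0 beadR -0.0005
front edge -0.12973662412569095
8846 [ 0.42378583 -0.09643172  0.14872898] [ 0.49619915 -0.0279712   0.1755583 ]
held 6920 centre [ 0.4567 -0.0641] z 0.1414 yaw deg 16.6 len 0.055 rms 0.0007
[-0.03430209 -0.03224361  0.00062779  0.03138045  0.03434933]
```

Emit:
{"name": "send_rows", "arguments": {
  "plan": [
    [[0,-0.0016,-0.03],0],
    [[0,-0.0016,-0.06],0],
    [[0.015,-0.0016,-0.067],0],
    [[0.03,-0.0016,-0.067],0],
    [[0.045,-0.0016,-0.067],0],
    [[0.058,-0.0016,-0.067],0],
    [[0.058,-0.0016,-0.067],0],
    [[0.058,-0.0016,-0.067],0]
  ]
}}

```text
clock: 4.87
ee_pos: [0.5221, -0.0449, 0.0702]
orientation: [-0.7, -0.098, 0.701, -0.098]
ft_force: [0.6, 0.1, -2.2]
grip_width: 0.0581
```

```bash
cat > ln.py <<'E'
from st import *
def lane():
    o,M=axes();y=np.radians(16);n=np.array([np.cos(y),np.sin(y),0]);t=np.array([-n[1],n[0],0])
    p=o['ee_pos']-.0015*n+[0,0,.0137]
    d=p-[.6018,-.0196,.0884];c,s=np.cos(np.radians(8)),np.sin(np.radians(8))
    a=d@n;X=a*c+d[2]*s+.027;Z=-a*s+d[2]*c+.033
    print('t',round(o['clock'],2),'tinc lane x,y,z mm',(np.array([X,d@t+.0003,Z])*1e3).round(1),'F along lane/across/up',(o['ft_force']@n).round(2),(o['ft_force']@t).round(2),o['ft_force'][2].round(2),'w',round(o['grip_width'],4),'yaw',np.degrees(np.arctan2(M[1,1],M[0,1])).round(2),'dq',abs(o['dq']).max().round(3))
if __name__=='__main__': lane()
E
python3 ln.py; python3 -c "
from h import *
shot('wrist','wrist5.png');shot('side','side5.png')
im=cv2.imread('pics/side5.png');cv2.imwrite('pics/side5c.png',cv2.resize(im[150:240,180:340],None,fx=5,fy=5,interpolation=2))"
```

```text
t 4.87 tinc lane x,y,z mm [-57.9  -2.1  40.4] F along lane/across/up 0.56 -0.06 -2.21 w 0.0581 yaw -74.12 dq 0.029
```

View pics/wrist5.png

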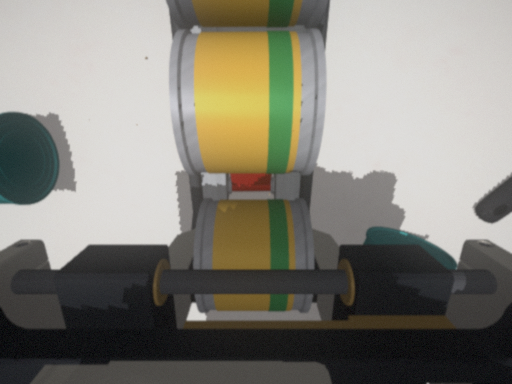

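View pics/side5c.png

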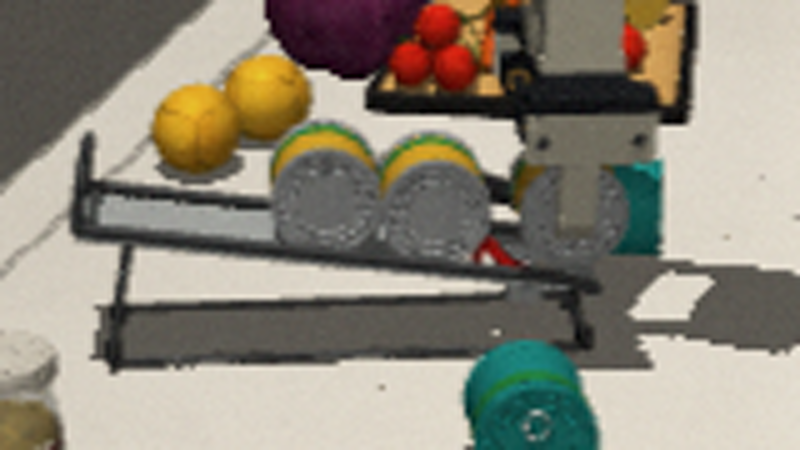

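Emit:
{"name": "send_rows", "arguments": {
  "plan": [
    [[0.002,-0.002,0],0],
    [[0.004,-0.002,0],0],
    [[0.0055,-0.002,0],0],
    [[0.0055,-0.002,0],0]
  ]
}}

```text
clock: 5.3
ee_pos: [0.5216, -0.0417, 0.0652]
orientation: [0.7, 0.098, -0.7, 0.098]
ft_force: [0.2, 0.1, -2.9]
grip_width: 0.058
```

```bash
python3 ln.py
```

```text
t 5.3 tinc lane x,y,z mm [-58.2   1.1  35.4] F along lane/across/up 0.21 0.08 -2.88 w 0.058 yaw -74.02 dq 0.006
```

Lower slowly to feel the deck.

Emit:
{"name": "send_rows", "arguments": {
  "plan": [
    [[0.001,0,0],0],
    [[0.002,0,0],0],
    [[0.002,0,0],0]
  ]
}}

```text
clock: 5.55
ee_pos: [0.5217, -0.0418, 0.0631]
orientation: [-0.7, -0.098, 0.7, -0.098]
ft_force: [0.2, -0.1, -1.6]
grip_width: 0.0576
```

```bash
python3 ln.py
```

```text
t 5.55 tinc lane x,y,z mm [-58.4   1.   33.3] F along lane/across/up 0.15 -0.18 -1.65 w 0.0576 yaw -74.02 dq 0.003
```

Emit:
{"name": "send_rows", "arguments": {
  "plan": [
    [[-0.0007,0.0002,-0.005],0],
    [[-0.0014,0.0004,-0.01],0],
    [[-0.0021,0.0006,-0.015],0],
    [[-0.0028,0.0008,-0.02],0],
    [[-0.0035,0.001,-0.025],0],
    [[-0.0042,0.001,-0.03],0],
    [[-0.0049,0.001,-0.035],0],
    [[-0.0056,0.001,-0.04],0]
  ]
}}

```text
clock: 6.22
ee_pos: [0.5608, -0.0316, 0.0689]
orientation: [-0.7, -0.098, 0.7, -0.098]
ft_force: [-2.4, -0.2, -0.4]
grip_width: 0.058
```

```bash
python3 ln.py
```

```text
t 6.22 tinc lane x,y,z mm [-17.6   0.1  33.4] F along lane/across/up -2.34 0.49 -0.39 w 0.058 yaw -74.02 dq 0.174
```

Emit:
{"name": "send_rows", "arguments": {
  "plan": [
    [[-0.0009,0,-0.0065],0],
    [[-0.0018,0,-0.013],0],
    [[-0.0027,0,-0.0195],0],
    [[-0.0036,0,-0.026],0],
    [[-0.0046,0,-0.0325],0],
    [[-0.0055,0,-0.039],0],
    [[-0.0064,0,-0.0455],0],
    [[-0.0074,0,-0.0525],0]
  ]
}}

```text
clock: 6.88
ee_pos: [0.6113, -0.0171, 0.0761]
orientation: [-0.7, -0.098, 0.7, -0.098]
ft_force: [-1.6, -0.5, -0.2]
grip_width: 0.0576
```

```bash
python3 ln.py; python3 -c "
from h import *
shot('wrist','wrist6.png');shot('side','side6.png')
im=cv2.imread('pics/side6.png');cv2.imwrite('pics/side6c.png',cv2.resize(im[150:240,180:340],None,fx=5,fy=5,interpolation=2))"; python3 ln.py
```

```text
t 6.88 tinc lane x,y,z mm [35.5  0.1 33.3] F along lane/across/up -1.7 -0.05 -0.2 w 0.0576 yaw -74.02 dq 0.264
t 6.98 tinc lane x,y,z mm [36.3 -0.1 33.3] F along lane/across/up -0.67 0.22 2.41 w 0.0581 yaw -74.0 dq 0.035
```

View pics/wrist6.png

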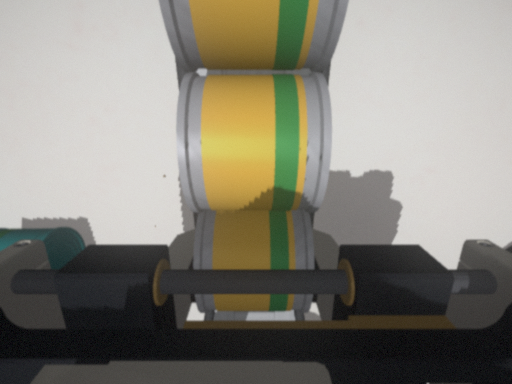

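View pics/side6c.png

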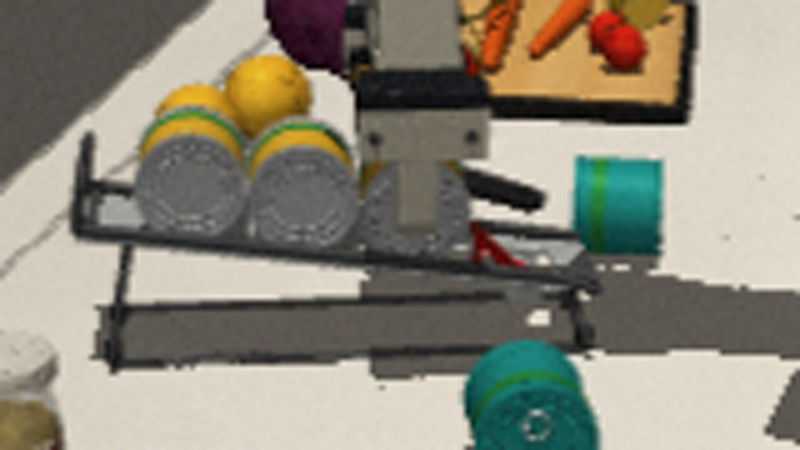

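The red stop is up behind the held tin (side crop, at about 490,245). I'll hold there, then ease back onto it.

Emit:
{"name": "send_rows", "arguments": {
  "plan": [
    [[0,0,0],0],
    [[0,0,0],0],
    [[0,0,0],0],
    [[0.0003,0,0.002],0],
    [[0.0006,0,0.004],0],
    [[0.0009,0,0.006],0],
    [[0.0011,0,0.0075],0],
    [[0.0011,0,0.0075],0]
  ]
}}

```text
clock: 7.65
ee_pos: [0.6031, -0.0195, 0.075]
orientation: [-0.7, -0.098, 0.701, -0.098]
ft_force: [-0.9, -0.1, -1.9]
grip_width: 0.058
```

```bash
python3 ln.py
```

```text
t 7.65 tinc lane x,y,z mm [26.8  0.  33.3] F along lane/across/up -0.88 0.19 -1.93 w 0.058 yaw -74.04 dq 0.012
```

Emit:
{"name": "send_rows", "arguments": {
  "plan": [
    [[0,0,0],0],
    [[0,0,0],0],
    [[0,0,0],0],
    [[0,0,0],0],
    [[0,0,0],0],
    [[0,0,0],0]
  ],
  "grip": 1
}}

```text
clock: 8.15
ee_pos: [0.6038, -0.0193, 0.0751]
orientation: [0.7, 0.098, -0.7, 0.098]
ft_force: [0.5, -0.4, 0.3]
grip_width: 0.0901
```

```bash
python3 ln.py; python3 -c "
from h import *
shot('wrist','wrist7.png');shot('side','side7.png')
im=cv2.imread('pics/side7.png');cv2.imwrite('pics/side7c.png',cv2.resize(im[150:240,180:340],None,fx=5,fy=5,interpolation=2))"; python3 ln.py
```

```text
t 8.15 tinc lane x,y,z mm [27.6 -0.  33.4] F along lane/across/up 0.36 -0.49 0.28 w 0.0901 yaw -74.02 dq 0.002
t 8.25 tinc lane x,y,z mm [27.5 -0.  33.4] F along lane/across/up -0.73 0.18 0.84 w 0.0915 yaw -74.02 dq 0.001
```

View pics/wrist7.png

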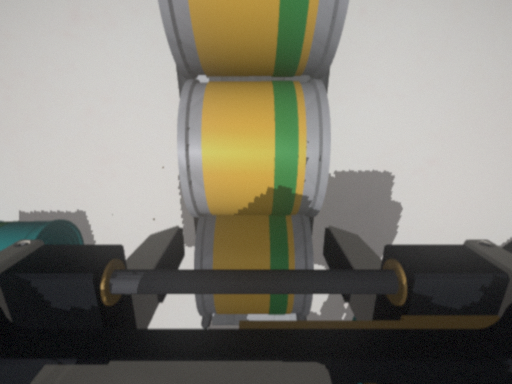

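View pics/side7c.png

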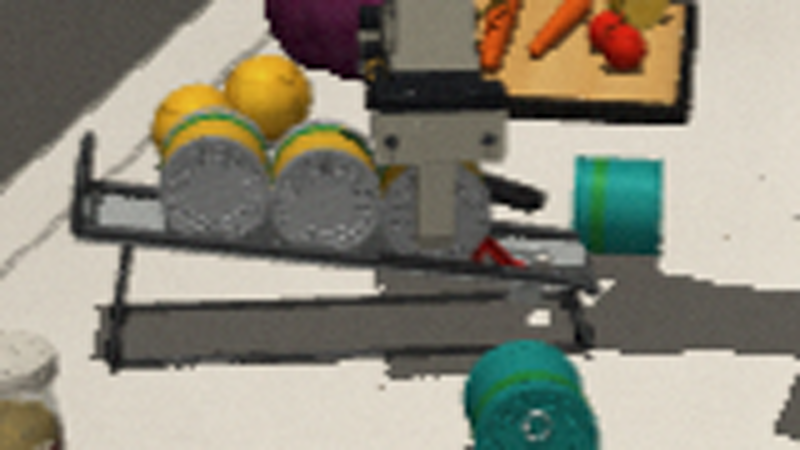

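All three tins lie in a row on the raised stop, and the fingers are open with clearance on both sides. Lift straight up.

Emit:
{"name": "send_rows", "arguments": {
  "plan": [
    [[-0.01,0,0],0],
    [[-0.025,0,0],0],
    [[-0.05,0,0],0],
    [[-0.08,0,0.01],0],
    [[-0.11,0,0.04],0],
    [[-0.13,0,0.08],0],
    [[-0.14,0,0.11],0],
    [[-0.14,0,0.12],0]
  ]
}}

```text
clock: 8.92
ee_pos: [0.486, -0.0532, 0.2187]
orientation: [0.701, 0.097, -0.699, 0.099]
ft_force: [1.1, -0.6, 0.1]
grip_width: 0.0918
```

Emit:
{"name": "send_rows", "arguments": {
  "plan": [
    [[0,0,0],0],
    [[0,0,0],0],
    [[0,0,0],0],
    [[0,0,0],0]
  ]
}}

```text
clock: 9.25
ee_pos: [0.4892, -0.0521, 0.2144]
orientation: [-0.7, -0.099, 0.7, -0.098]
ft_force: [-0.7, 0.8, 0.2]
grip_width: 0.0918
```

```bash
python3 - <<'E'
from fit import *
c=shot('wrist','wrist8.png');P=cloud(c);ok=c['depth']>0
s8=shot('side','side8.png');im=cv2.imread('pics/side8.png');cv2.imwrite('pics/side8c.png',cv2.resize(im[150:240,180:340],None,fx=5,fy=5,interpolation=2))
y=np.radians(16);n=np.array([np.cos(y),np.sin(y)]);t=np.array([-n[1],n[0]])
o=np.array([.6018,-.0196]);cc,s=np.cos(np.radians(8)),np.sin(np.radians(8))
for k,nm in enumerate('cab'):
    x0=o+n*.0654*k; d=P[...,:2]-x0; zc=.0884+.0092*k
    pts=P[ok&(abs(d@n)<.024)&(abs(d@t)<.036)&(P[...,2]>zc+.012)&(P[...,2]<zc+.045)]
    if len(pts)>100:
        q,z,yw=rep(nm,pts,x0,y); a=(q-o)@n; print(' lane x',(a*cc+(z-.0884)*s+.027).round(4),'y',((q-o)@t+.0003).round(4),'z',(-a*s+(z-.0884)*cc+.033).round(4))
    else: print(nm,len(pts))
E
python3 st.py
```

```text
c 4063 centre [ 0.6006 -0.0201] z 0.0871 yaw deg 16.13 len 0.0569 rms 0.0008
 lane x 0.0256 y 0.0002 z 0.0319
a 434 centre [ 0.6706 -0.    ] z 0.1049 yaw deg 15.97 len 0.0565 rms 0.0007
 lane x 0.1001 y 0.0001 z 0.0394
b 0
t 9.35 p [ 0.4889 -0.0521  0.2143] j [-0.26  0.29  1.63 -0.    1.22  1.03] w 0.0917 F [ 0.5 -0.  -0.1]
axes cols x,y,z
 [[-1.200e-03  2.758e-01 -9.612e-01]
 [ 3.000e-04 -9.612e-01 -2.758e-01]
 [-1.000e+00 -6.000e-04  1.100e-03]]
```

View pics/side8c.png

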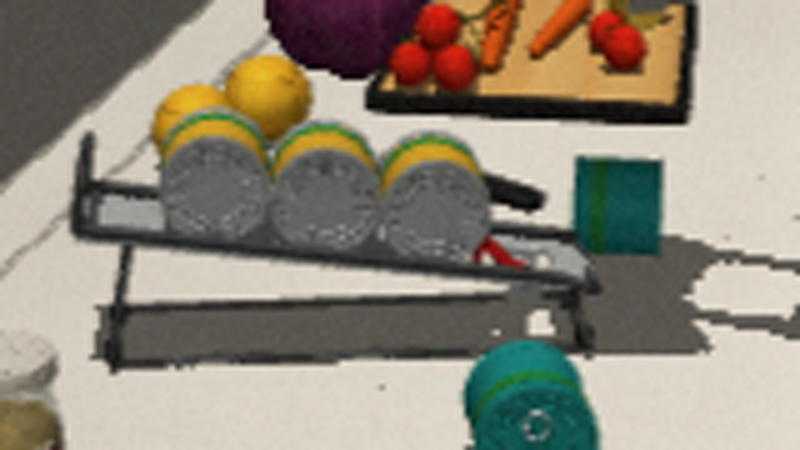

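View pics/wrist8.png

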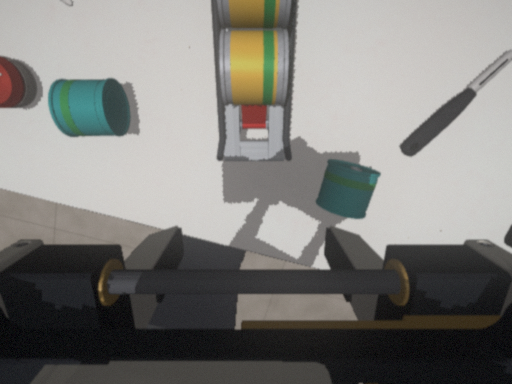

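Run:
```python
from fit import *
c=shot('top','top9.png');P=cloud(c);ok=c['depth']>0
y=np.radians(16);n=np.array([np.cos(y),np.sin(y)]);t=np.array([-n[1],n[0]])
o=np.array([.6033,-.0195]);cc,s=np.cos(np.radians(8)),np.sin(np.radians(8))
for k,nm in enumerate('cab'):
    x0=o+n*.0654*k; d=P[...,:2]-x0; zc=.0884+.0092*k
    pts=P[ok&(abs(d@n)<.022)&(abs(d@t)<.036)&(P[...,2]>zc+.002)&(P[...,2]<zc+.06)]
    if len(pts)>100:
        q,z,yw=rep(nm,pts,x0,y); a=(q-o)@n; print(' lane x',(a*cc+(z-.0884)*s+.027).round(4),'y',((q-o)@t).round(4),'z',(-a*s+(z-.0884)*cc+.033).round(4))
    else: print(nm,len(pts))
print(ctrl.job_done())
```

```text
c 374 centre [ 0.6033 -0.0196] z 0.0882 yaw deg 15.77 len 0.0568 rms 0.0016
 lane x 0.0269 y -0.0 z 0.0328
a 376 centre [ 0.6666 -0.0013] z 0.0976 yaw deg 16.64 len 0.0568 rms 0.0017
 lane x 0.0935 y -0.0 z 0.0329
b 222 centre [0.7298 0.017 ] z 0.1071 yaw deg 15.59 len 0.0567 rms 0.0017
 lane x 0.16 y 0.0002 z 0.0332
the job is handed in; nothing more can be done
None
```

The yellow tin is loaded. I gripped it by its flat ends, set it down at the lane mouth and pushed it up over the red stop. I kept hold of it until the stop had sprung up behind it, eased it back onto the stop, let go, and lifted clear. The job was handed in at about 9.4 s; no verdict is reported.

**Last top-camera check:**

| Tin | Lane x (mm) | Required x (mm) | Height above deck (mm) |
|---|---|---|---|
| tin_c (loaded) | 26.9 | 18–40 | 32.8 |
| tin_a | 93.5 | 82–108 | 32.9 |
| tin_b | 160.0 | 146–176 | 33.2 |

- **Alignment:** all three tins measured within 1 mm of the centreline and about 1° of square.
- **Stop and clearance:** the side picture showed the stop raised behind the loaded tin, and the gripper open and clear. I could only judge the stop's position by eye, both while the tin was held and at the end. I had no reading of how far it was pressed down on the way up either.
- **Disagreement:** the wrist-camera fit put tin_c at x = 25.6 mm. It also put tin_a at x = 100 mm and z = 39 mm, a height outside the 28–38 mm limit. That tin_a fit used only a few points at the edge of the picture, and the top camera contradicts it, so I discounted it.
- **Bystanders:** the arm never went near the timer, teaspoon or peeler. I saw nothing moved in the pictures but did not measure their positions.

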